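# Push the toothed retaining cap onto the spindle of a rotary specimen stage

## Task

Take the flanged steel push cap out of the small-parts tray, set it flange down over the bare spindle of the rotary specimen stage and press it straight down until its teeth have bitten and it holds the round platter tight against its spring. The platter's height is not known exactly, so go by the feel of it, do not ram the platter, and let go at the end. Leave the bush, the objective and the other things on the bench where they are.

Things in the scene. Friction and masses are not known exactly. Their poses are not given: they have to be found in the camera images.
- cap_centre (a point): Centre, half-way up, of the loose steel push cap (100 g): a round hat, 24 mm tall, flange down in the tray. Its lower 4 mm is a round flange 44 mm across; above stands a round hub 24 mm across, 20 mm tall (the part to grip). z up along its axis. As the fingers open they can draw the cap 1 to 2 mm back up, so press the platter's spring about half-way down or more
- cap: The same cap, origin at the centre of its underside. Through it runs a 13 mm bore; 4 mm above the underside twelve teeth reach in. They let the spindle's round end in when the cap is within about 1.5 mm of the axis, then drag with a steady 8 N or so (6 to 11 N from case to case; more as the end enters) all along the spindle, and hold against as much when the cap is let go
- spindle: The fixed plain steel spindle of the stage, 8 mm across with a round end, upright at the middle of the stage; origin on its axis at bench height, z up
- spindle_tip (a point): The very top of the spindle, 88 mm above the bench, on its axis
- stand: Fixed rotary stage: base 125 x 125 x 24 mm (origin at its underside's centre) carrying a black platter 90 mm wide, 6 mm thick, spindle through its 14 mm hole. Platter top 40 to 56 mm above the bench, not measured. It rests on a spring: 2 N at first, 1 N more per mm, solid after 6 mm (8 N), on top of the teeth's drag. Leave the cap bearing on it with over 3 N; over 15 N damages it
- tray: The fixed low aluminium tray, 110 x 200 mm, longer along its y; floor 3 mm thick, rim 10 mm above the bench. Origin at the centre of its underside. It holds the cap and the bush, about 90 mm apart along its y, either one on either side
- bush_centre (a point): Centre of the plain steel bush in the tray, a bystander: a tube without flange, 26 mm across, 26 mm tall
- objective_centre (a point): Centre of the standing aluminium microscope objective, 38 mm across and 60 mm tall, a bystander
- screwdriver: Screwdriver lying on the bench, 150 mm long, a bystander
- dish: Shallow glass dish, 76 mm across and 16 mm tall, a bystander; origin under its centre
- jar: Amber jar, 44 mm across and 60 mm tall, a bystander; origin under its centre
- gauge_block: Steel gauge block, 60 x 35 x 20 mm, a bystander; origin under its centre
Mind the look-alikes: they are no part of the job. What is shaped like the cap but black or turquoise is not meant.

How it is judged:
On the way, in this order (a step that is already met when the one before it is completed fails the run):
1. the push cap is upright on the spindle, its teeth past the spindle's end (horizontal distance between cap_centre and spindle_tip below 0.004 m and z of cap_centre in the frame of spindle_tip below 0.004 m and angle between cap's own z axis and vertical below 0.2 rad), for 0.1 s.
2. the cap is pressed against the platter (contact force between cap and stand above 3 N), for 0.2 s.
At the end, for the whole second after the job is handed in: The cap, released and at rest, stands upright (within 0.08 rad) and centred (within 3 mm) on the spindle and by its own bite bears on the platter with more than 3 N (horizontal distance between cap_centre and spindle_tip below 0.003 m and angle between cap's own z axis and vertical below 0.08 rad and contact force between cap and stand above 3 N and linear speed of cap below 0.01 m/s); the robot touches nothing.
It fails at once if the platter or its base is loaded with more than 15 N (contact force between stand and anything else above 15 N).
It fails at once if the bush, the objective or another bystander is moved more than 30 mm (distance of any of bush_centre, objective_centre, screwdriver, dish, jar, gauge_block from where it was at the start of the episode above 0.03 m).
It also fails if it takes over 48 s, if anything falls off the work surface, if the arm or the gripper's body presses on something with over 40 N, if the wrist force passes 120 N, or if a joint passes its speed limit or range.

## Robot

A 6-joint arm with a two-finger parallel gripper is mounted at the origin on the work surface. World frame = base frame: x ahead of the robot, y to its left, z up, the work surface at z = 0. Lengths are in m, angles in rad, forces in N, time in s.
With the tool pointing down it reaches from about 0.375 to 0.9 m from the base axis. Payload 3.1 kg.
Tool frame: the origin (TCP) lies midway between the tips of the shut fingers; the grasp point (between the pads) lies 19 mm behind it; z points along the fingers, y is the line along which they close (so a half turn about z gives the same grasp; the last joint's range is limited). The gripper opens to 85 mm and grips with 20 to 120 N. Pads are 22 mm wide; open, the fingers measure 114 mm over their backs; the gripper's body (76 mm by 85 mm) begins 54 mm behind the grasp point. The pads swing forward as they close: fully open they stand 13 mm farther back than shut.
Start: joints at [-1.355, 0.527, 1.433, -0, 1.181, -0.178], TCP at [0.24, -0.577, 0.2] pointing down, gripper open.
Joint ranges: [-3.08, 3.08], [-0.75, 2.2], [0.22, 2.44], [-1.43, 4.57], [0, 2.65], [-2.85, 2.85]. Speed limits (rad/s): [2.79, 2.79, 3.14, 3.14, 3.14, 3.14].

## Interface

Orientations are given as a unit quaternion [x, y, z, w].
In Python, from station import manip gives the robot as it stands. The module is installed in compiled form; this text tells all that it offers.
- The arm moves only by the tool apply_moves, never from a script. Its arguments are lists of equal length, an entry for each row: "claw": the gripper's target within -1 to 1 (fully open at 1, half-way at 0, shut at -1); "travel": the shift along the tool's x, y, z scaled (see below), a list of three; "turn": the turn, a rotation vector about the tool's x, y, z scaled (see below), a list of three. In form: {"claw": [claw, ...], "travel": [[dx, dy, dz], ...], "turn": [[rx, ry, rz], ...]}. A call has 1 to 5 rows; each row is the pose to reach, as a shift and turn from the pose commanded when the call began, along the tool's axes at that moment, turning the shorter way round; what a row does not reach only later rows make up. The controller multiplies each number of a shift by 800 mm and each number of a turn by 180 degrees. A row lasts 1/12 s, in which the tool goes at most 41.7 mm and 7.16 degrees, less where a joint would pass 70% of its speed; a pose out of reach is approached as far as the arm can. A call with a number of a shift or a turn outside -1 to 1 is refused whole. A call with a gripper value outside its range is refused whole. The fingers move at their own pace and stop on an object; "newtons" is the grip in N (left out, the last holds). Time passes only in rows, so rows that repeat a pose let the fingers close. It gives the time, the measured TCP pose, the force, the opening and the grip force at its end, in the units of the state.
- manip.sense(): the state, without advancing time (a new reading comes with each control period).
- manip.snapshot(name): name is "side" or "top"; returns a dict with "pixels" (420x560x3 uint8, red, green, blue), "depth" (420x560 float32, m along the optical axis (not along the pixel's ray), 0 where there is no reading), "intrinsics" (3x3 intrinsics, pixels), "R" (3x3) and "t" (3): a world point X has camera coordinates R X + t. Camera axes: x right, y down, z forward; pixel columns grow to the right and rows downward; lengths in m; the calibration is good to about 2 mm. A picture is of the moment at which its call begins.
- manip.sign_off(): hands the job in; it is judged then, once.
The state is a dict: "t": time; "q": joint angles; "qd": joint speeds; "tau": joint torques, N m; "tcp_pos": TCP position; "tool_rot": TCP orientation; "force": force on the tool from outside, world axes, zero at the start; "ft_torque": the same for the moment, N m; "finger_gap": opening from 0.0 (shut) to 1.0 (fully open); "gripper_force": force on a finger pad.
Only numpy, scipy, OpenCV 4.12 (cv2) and the standard library are available. Lean on these libraries where they do the work, as an engineer would, in place of code of your own. Each camera call takes 0.05 s, during which the arm holds its last target. There are 200 camera calls.

## Working session

There is one attempt and no reset: what is moved stays moved. The work goes in short steps, Python scripts to look and compute and a tool call to move; the robot and the scene stay as the last step left them, time stands still between calls to the robot, and variables do not carry over. Pictures are saved under pics/ and viewed, at most 10 in all, crops included, and the job is handed in when it is done.

Besides the shell and the picture viewer there is one more tool, called after "Call:" as name(argument=value, ...), one argument or row to a line, values as JSON. apply_moves: Moves the arm, as the interface text tells. Shifts and turns lie within -1 to 1; 1 stands for 800 mm of shift or 180 degrees of turn. Its arguments: {"type":"object","properties":{"claw":{"type":"array","items":{"type":"number"}},"travel":{"type":"array","items":{"type":"array","items":{"type":"number"}}},"turn":{"type":"array","items":{"type":"array","items":{"type":"number"}}},"newtons":{"type":"number"}},"required":["claw","travel","turn"]}

```bash
mkdir -p pics
python3 - <<'E'
from station import manip
import cv2,numpy as np
s=manip.sense();print({k:np.round(v,3) for k,v in s.items()})
for n in("top","side"):
    p=manip.snapshot(n);cv2.imwrite(f"pics/{n}0.png",p["pixels"][:,:,::-1]);np.savez(f"{n}0.npz",**p)
    print(n,p["intrinsics"],p["R"],p["t"], -p["R"].T@p["t"])
E
```

```text
{'t': np.float64(0.0), 'q': array([-1.355,  0.528,  1.434,  0.   ,  1.181, -0.179]), 'qd': array([ 0.001,  0.   , -0.   ,  0.   ,  0.001, -0.   ]), 'tau': array([-0.0000e+00, -4.4235e+01, -1.7803e+01, -0.0000e+00,  8.0000e-03,
       -0.0000e+00]), 'tcp_pos': array([ 0.24 , -0.576,  0.199]), 'tool_rot': array([ 0.981,  0.196, -0.   , -0.001]), 'force': array([ 0.958, -0.158,  0.235]), 'ft_torque': array([ 0.01 ,  0.018, -0.013]), 'gripper_force': np.float64(0.0), 'finger_gap': np.float64(1.0)}
top [[519.66039897   0.         276.230289  ]
 [  0.         519.66039897 210.95239116]
 [  0.           0.           1.        ]] [[-1.90087254e-03 -9.99952651e-01  9.54368101e-03]
 [-9.80329683e-01 -2.01263558e-05 -1.97366946e-01]
 [ 1.97357793e-01 -9.73112319e-03 -9.80283228e-01]] [-0.00594813  0.59748459  1.26353127] [0.33635282 0.00635976 1.35659899]
side [[510.38521991   0.         279.65291049]
 [  0.         510.38521991 211.91939617]
 [  0.           0.           1.        ]] [[-0.95411528 -0.29931194  0.00874046]
 [-0.20594138  0.63472922 -0.74478652]
 [ 0.21737567 -0.71241222 -0.66724556]] [0.53050883 0.18945969 1.26021085] [0.27124499 0.93632164 0.97734022]
```

View pics/top0.png

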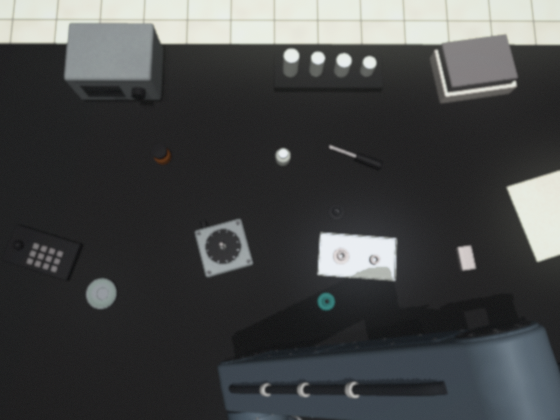

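View pics/side0.png

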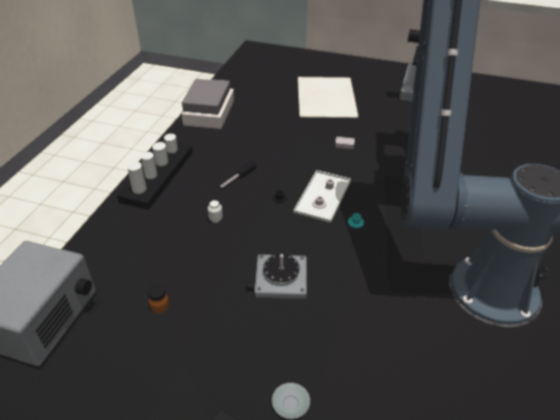

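The top view shows the tray near (357,256), with the flanged cap at (341,256) and the bush at (374,260). The stage is at (223,247). In the side view the cap is at (320,203), the bush at (330,184) and the stage spindle at (282,262). Next I'll enlarge these areas.

Run:
```python
import cv2,numpy as np
t=np.load("top0.npz")["pixels"][:,:,::-1];s=np.load("side0.npz")["pixels"][:,:,::-1]
z=lambda im,x,y:cv2.resize(im[y:y+50,x:x+66],(396,300),interpolation=cv2.INTER_CUBIC)
cv2.imwrite("pics/z.png",np.vstack([np.hstack([z(t,320,232),z(t,190,222)]),np.hstack([z(s,290,170),z(s,250,245)])]))
```

```text
(no output)
```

View pics/z.png

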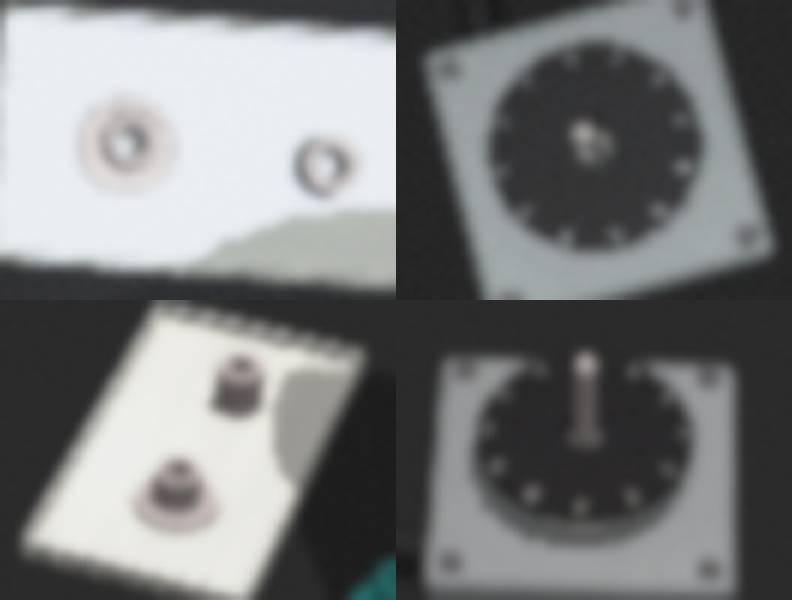

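The enlargement shows, in the top view, the flange centred at about zoom (127,145) and the bush at (323,166). The spindle tip is at about (184,131) in its tile, and in the side view at (190,60). The platter is a clean dark disc. Next step is to measure with masks and cast rays.

```bash
cat > h.py <<'E'
import numpy as np,cv2
def ray(p,uv):
    d=p["R"].T@(np.linalg.inv(p["intrinsics"])@[uv[0],uv[1],1.]);return -p["R"].T@p["t"],d
def plane(p,uv,z):
    o,d=ray(p,uv);return o+d*(z-o[2])/d[2]
def tri(p,a,q,b):
    o,d=ray(p,a);O,D=ray(q,b);n=lambda v:v/np.linalg.norm(v);d,D=n(d),n(D)
    k=np.linalg.lstsq(np.c_[d,-D],O-o,rcond=None)[0];x,y=o+k[0]*d,O+k[1]*D
    return (x+y)/2,np.linalg.norm(x-y)
E
python3 - <<'E'
from h import *
T=dict(np.load("top0.npz"));S=dict(np.load("side0.npz"))
z=lambda x,y,a,b:(x+(a+.5)/6-.5,y+(b+.5)/6-.5)
def cc(p,x,y,w,h,f):
    m=f(p["pixels"][y:y+h,x:x+w].astype(int)).astype(np.uint8)
    n,l,st,c=cv2.connectedComponentsWithStats(m);i=1+np.argmax(st[1:,4])
    ct=max(cv2.findContours((l==i).astype(np.uint8),0,1)[0],key=len)
    e=cv2.fitEllipse(ct);return np.add(e[0],(x,y)),e[1],st[i,4]
fl=lambda I:(I[...,0]-I[...,2]>3)|(I.max(2)<170)
c=cc(T,330,244,22,24,fl);print("flange top",c,plane(T,c[0],.007))
print("flange man",plane(T,z(320,232,127,145),.007),"side",plane(S,z(290,170,176,205),.007),"hubtop",plane(T,z(320,232,126,146),.027),plane(S,z(290,170,180,167),.027))
print("hub tri",tri(T,z(320,232,126,146),S,z(290,170,180,167)))
pl=cc(T,200,224,44,44,lambda I:I.max(2)<100)
print("platter",pl,[plane(T,pl[0],h) for h in(.04,.048,.056)])
def tip(p,x,y,w,h):
    g=p["pixels"][y:y+h,x:x+w].sum(2).astype(float);g=np.clip(g-400,0,None);v,u=np.mgrid[y:y+h,x:x+w];return (u*g).sum()/g.sum(),(v*g).sum()/g.sum()
a=tip(T,217,240,7,7);b=tip(S,278,251,8,7);print("tip",a,b,tri(T,a,S,b),plane(T,a,.087),plane(S,b,.086))
print("bush",plane(T,z(320,232,323,166),.029))
print("depth cap",T["depth"][250:264:2,334:350:2],"tipd",S["depth"][253:257,279:285])
for n,uv in(("obj",(283,156)),("jar",(163,155)),("teal",(326,301)),("black",(336,212))):print(n,plane(T,uv,.03))
E
```

```text
flange top (array([340.5326004, 255.5091238]), (12.81571102142334, 13.474614143371582), np.int32(134)) [ 0.48955711 -0.17448481  0.007     ]
flange man [ 0.48892691 -0.17503572  0.007     ] side [ 0.4895354  -0.16882088  0.007     ] hubtop [ 0.48623704 -0.17190764  0.027     ] [ 0.49002922 -0.1737343   0.027     ]
hub tri (array([ 0.487791  , -0.17147171,  0.02893667]), np.float64(0.0035451160447580662))
platter (array([222.51152039, 245.73633766]), (32.77164077758789, 33.715911865234375), np.int32(896)) [array([0.51102239, 0.13032432, 0.04      ]), array([0.50996105, 0.12957108, 0.048     ]), array([0.50889972, 0.12881783, 0.056     ])]
tip (np.float64(220.7741935483871), np.float64(243.83870967741936)) (np.float64(281.1046511627907), np.float64(255.3139534883721)) (array([0.51097777, 0.13065556, 0.08460698]), np.float64(0.0023312433784249314)) [0.50948525 0.13025281 0.087     ] [0.51179083 0.1319112  0.086     ]
bush [ 0.47737734 -0.25566378  0.029     ]
depth cap [[1.3677963 1.356794  1.3594031 1.3560871 1.3387439 1.3592434 1.3572037
  1.3542923]
 [1.3590094 1.3505294 1.3353097 1.
[... 202 characters left out ...]
64391
  1.3534206]
 [1.3561404 1.352304  1.3458668 1.3353461 1.3328248 1.3370656 1.3526522
  1.3561062]
 [1.354776  1.3556228 1.3528736 1.3520193 1.3519104 1.346978  1.3518454
  1.360226 ]
 [1.3548857 1.3525172 1.3471686 1.3547269 1.351372  1.3545463 1.3514003
  1.3604623]] tipd [[1.33911   1.3457376 1.3482237 1.3516217 1.3435289 1.3466897]
 [1.2808752 1.281385  1.2203274 1.2745143 1.2797074 1.2845875]
 [1.2741699 1.2216872 1.2197313 1.2223326 1.2795758 1.2756453]
 [1.2707181 1.2201588 1.2197666 1.2226083 1.2758925 1.2695178]]
obj [ 0.75260519 -0.0251089   0.03      ]
jar [0.75502494 0.29366897 0.03      ]
teal [ 0.37208753 -0.13172748  0.03      ]
black [ 0.60065176 -0.16257265  0.03      ]
```

Call:
apply_moves(
  claw=[0,0,0,0,0],
  travel=[
    [0.193,-0.138,0.04],
    [0.193,-0.138,0.04],
    [0.193,-0.138,0.04],
    [0.193,-0.138,0.04],
    [0.193,-0.138,0.04],
  ],
  turn=[
    [0,0,-0.15],
    [0,0,-0.15],
    [0,0,-0.15],
    [0,0,-0.15],
    [0,0,-0.15],
  ],
  newtons=80,
)

```text
t: 0.52
tcp_pos: [0.3411, -0.4108, 0.167]
tool_rot: [0.907, 0.422, 0.0, -0.002]
force: [0.3, -0.3, 0.1]
finger_gap: 0.5
gripper_force: 0.0
```

Call:
apply_moves(
  claw=[0,0,0,0,0],
  travel=[
    [0.225,-0.033,0.038],
    [0.225,-0.033,0.038],
    [0.225,-0.033,0.038],
    [0.225,-0.033,0.038],
    [0.225,-0.033,0.038],
  ],
  turn=[
    [0,0,-0.15],
    [0,0,-0.15],
    [0,0,-0.15],
    [0,0,-0.15],
    [0,0,-0.15],
  ],
)

```text
t: 0.93
tcp_pos: [0.4374, -0.2563, 0.1367]
tool_rot: [0.783, 0.622, 0.0, -0.002]
force: [0.4, -0.0, -0.0]
finger_gap: 0.497
gripper_force: 0.0
```

```bash
cat >> h.py <<'E'
def go(x,y,z,yaw=90):
    "shift/turn in units to the wanted TCP, tool x axis at yaw, pointing down"
    from station import manip
    from scipy.spatial.transform import Rotation as A
    s=manip.sense();r=A.from_quat(s["tool_rot"]);c,n=np.cos(np.radians(yaw)),np.sin(np.radians(yaw))
    w=A.from_matrix([[c,n,0],[n,-c,0],[0,0,-1]])
    print("tcp",s["tcp_pos"].round(4),"travel",(r.inv().apply(np.array([x,y,z])-s["tcp_pos"])/.8).round(4),"turn",((r.inv()*w).as_rotvec()/np.pi).round(4),"F",s["force"].round(2),"gap",round(float(s["finger_gap"]),3),"t",s["t"])
E
python3 -c "
from h import go
go(.489,-.173,.06)"
```

```text
tcp [ 0.4374 -0.2563  0.1367] travel [0.1156 0.0397 0.0961] turn [-0.0008 -0.0011 -0.0723] F [ 0.38 -0.   -0.01] gap 0.497 t 0.9333
```

Call:
apply_moves(
  claw=[0,0,0,0,0],
  travel=[
    [0.1156,0.0397,0.0961],
    [0.1156,0.0397,0.0961],
    [0.1156,0.0397,0.0961],
    [0.1156,0.0397,0.0961],
    [0.1156,0.0397,0.0961],
  ],
  turn=[
    [-0.0008,-0.0011,-0.0723],
    [-0.0008,-0.0011,-0.0723],
    [-0.0008,-0.0011,-0.0723],
    [-0.0008,-0.0011,-0.0723],
    [-0.0008,-0.0011,-0.0723],
  ],
)

```text
t: 1.35
tcp_pos: [0.4885, -0.1764, 0.0592]
tool_rot: [0.708, 0.706, -0.001, -0.0]
force: [-0.0, -0.8, -0.1]
finger_gap: 0.502
gripper_force: 0.0
```

```bash
python3 -c "
from h import *
go(.489,-.173,.011)
from station import manip
p=manip.snapshot('side');im=p['pixels'][:,:,::-1][140:240,260:390];cv2.imwrite('pics/s1.png',cv2.resize(im,None,fx=6,fy=6,interpolation=2))
"
```

```text
tcp [ 0.4885 -0.1764  0.0592] travel [0.0044 0.0007 0.0602] turn [-0.0006  0.0004 -0.0009] F [-0.02 -0.76 -0.09] gap 0.502 t 1.35
```

View pics/s1.png

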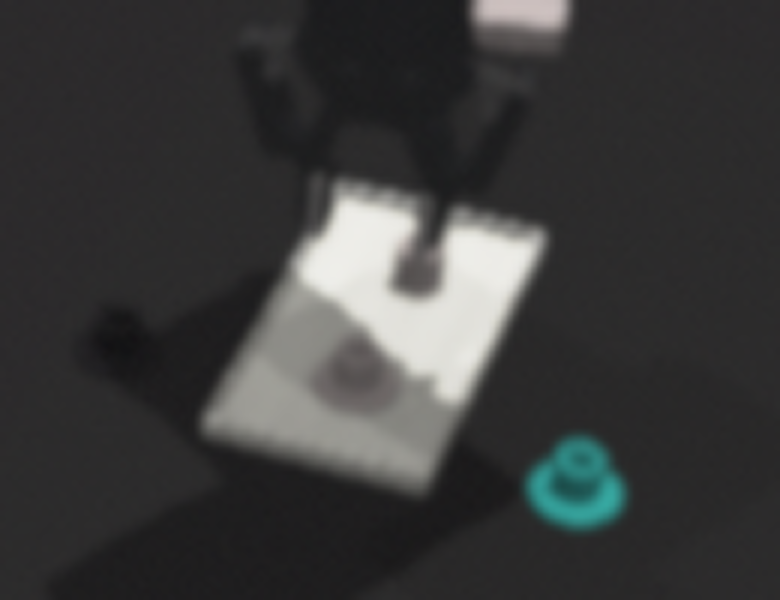

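The fingers, at crop (315,215) and (430,235), straddle the cap at (357,375), and the bush at (415,275) is clear. I'll go down and close.

Call:
apply_moves(
  claw=[0,0,0,-0.3,-1],
  travel=[
    [0.002,0,0.03],
    [0.002,0,0.0602],
    [0.002,0,0.0602],
    [0.002,0,0.0602],
    [0.002,0,0.0602],
  ],
  turn=[
    [0,0,0],
    [0,0,0],
    [0,0,0],
    [0,0,0],
    [0,0,0],
  ],
)

```text
t: 1.82
tcp_pos: [0.4899, -0.1788, 0.0141]
tool_rot: [0.71, 0.704, -0.0, 0.003]
force: [0.1, 0.2, 0.7]
finger_gap: 0.228
gripper_force: 0.0
```

Call:
apply_moves(
  claw=[-1,-1,-1,-1,-1],
  travel=[
    [0,0,0],
    [0,0,0],
    [0,0,0],
    [0,0,0],
    [0,0,0],
  ],
  turn=[
    [0,0,0],
    [0,0,0],
    [0,0,0],
    [0,0,0],
    [0,0,0],
  ],
)

```text
t: 2.23
tcp_pos: [0.4896, -0.1774, 0.0132]
tool_rot: [0.709, 0.705, -0.0, 0.002]
force: [0.3, 0.1, 0.9]
finger_gap: -0.001
gripper_force: 0.0
```

```bash
python3 -c "
from h import *
go(.489,-.173,.06)
from station import manip
p=manip.snapshot('side');im=p['pixels'][:,:,::-1][140:240,260:390];cv2.imwrite('pics/s2.png',cv2.resize(im,None,fx=6,fy=6,interpolation=2))
np.savez('side2.npz',**p)
"
```

```text
tcp [ 0.4896 -0.1774  0.0132] travel [ 0.0053 -0.0006 -0.0585] turn [ 0.0009  0.0013 -0.002 ] F [0.27 0.07 0.86] gap -0.001 t 2.2333
```

View pics/s2.png

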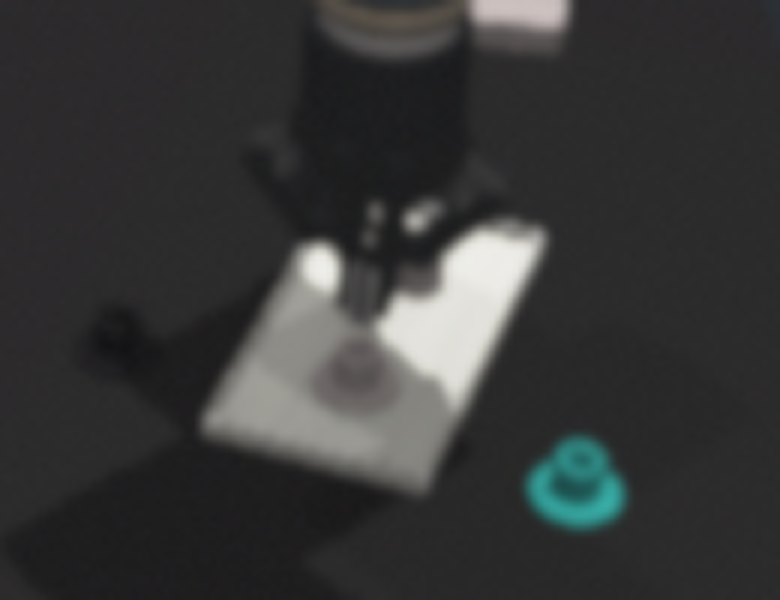

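The shut fingertips end at crop (360,318), behind and above the cap hub at (357,360), so they closed on nothing. The cap hasn't moved. I'll check the projections.

```bash
python3 -c "
from h import *
from station import manip
S=dict(np.load('side2.npz'))
def pr(X):
    c=S['R']@np.array(X)+S['t'];c=S['intrinsics']@c;return ((c[:2]/c[2]-[260,140])*6).round(0)
print(pr([.4896,-.1774,.0132]),pr([.489,-.173,.007]),pr([.489,-.173,.027]),pr([.477,-.256,.029]))
s=manip.sense();print(s['q'],s['tcp_pos'])
d=S['depth'];print(d[180:206:1,318:323].round(3))
print(S['depth'][196:206,319])
for v in range(184,204,2):
    o,r=ray(S,(320,v));print(v,(o+r*d[v,320]).round(3))
"
```

```text
[358. 362.] [357. 377.] [359. 346.] [423. 245.]
[-0.56106866  0.6922169   1.83608366 -0.0036116   0.60906699 -0.55190785] [ 0.48950966 -0.17732781  0.01307805]
[[1.421 1.419 1.427 1.447 1.42 ]
 [1.422 1.423 1.435 1.426 1.418]
 [1.425 1.426 1.435 1.427 1.424]
 [1.43  1.433 1.436 1.428 1.428]
 [1.431 1.428 1.429 1.432 1.426]
 [1.434 1.433 1.435 1.43  1.432]
 [1.436 1.44  1.431 1.432 1.434]
 [1.438 1.438 1.442 1.438 1.44 ]
 [1.444 1.446 1.448 1.439 1.435]
 [1.445 1.445 1.441 1.438 1.443]
 [1.446 1.447 1.444 1.438 1.448]
 [1.453 1.452 1.442 1.445 1.451]
 [1.453 1.449 1.452 1.451 1.453]
 [1.454 1.458 1.452 1.457 1.463]
 [1.522 1.516 1.519 1.458 1.519]
 [1.485 1.476 1.481 1.518 1.523]
 [1.478 1.474 1.482 1.483 1.478]
 [1.478 1.485 1.477 1.477 1.474]
 [1.482 1.489 1.478 1.476 1.467]
 [1.47  1.472 1.471 1.47  1.468]
 [1.468 1.463 1.466 1.468 1.468]
 [1.473 1.469 1.472 1.472 1.472]
 [1.478 1.474 1.473 1.48  1.47 ]
 [1.483 1.473 1.485 1.477 1.477]
 [1.474 1.472 1.472 1.481 1.482]
 [1.479 1.479 1.478 1.473 1.479]]
[1.473848  1.4849598 1.4889586 1.4716228 1.4626292 1.4686978 1.4738252
 1.4730626 1.4717147 1.4786139]
184 [ 0.49  -0.165  0.083]
186 [ 0.489 -0.163  0.077]
188 [ 0.491 -0.172  0.063]
190 [ 0.489 -0.166  0.061]
192 [ 0.489 -0.169  0.051]
194 [ 0.498 -0.215  0.005]
196 [ 0.491 -0.184  0.024]
198 [ 0.489 -0.178  0.022]
200 [ 0.486 -0.164  0.026]
202 [ 0.486 -0.166  0.017]
```

The depth shows the real fingertips at about z=0.047 while the TCP reads 0.013. In the earlier picture they were also about 33 mm above the reported height. In x and y they agree. So the reported height reads about 34 mm low, and I'll trust the cameras and the force. I'll open, centre and go down partway to check.

Call:
apply_moves(
  claw=[0,0,0,0,0],
  travel=[
    [0.005,0,0],
    [0.005,0,0],
    [0.005,0,0],
    [0.005,0,0.01],
    [0.005,0,0.02],
  ],
  turn=[
    [0,0,0],
    [0,0,0],
    [0,0,0],
    [0,0,0],
    [0,0,0],
  ],
)

```text
t: 2.7
tcp_pos: [0.4898, -0.1736, -0.0035]
tool_rot: [0.709, 0.705, -0.0, 0.003]
force: [-0.8, 0.3, 0.6]
finger_gap: 0.503
gripper_force: 0.0
```

```bash
python3 -c "
from h import *
from station import manip
go(.489,-.173,-.022)
p=manip.snapshot('side');im=p['pixels'][:,:,::-1][140:240,260:390];cv2.imwrite('pics/s3.png',cv2.resize(im,None,fx=6,fy=6,interpolation=2))
d=p['depth']
v,u=np.mgrid[165:205,300:345];P=(np.stack([(u-p['intrinsics'][0,2])*d[v,u]/510.385,(v-p['intrinsics'][1,2])*d[v,u]/510.385,d[v,u]],-1)-p['t'])@p['R']
m=(p['pixels'][v,u].max(2)<75)
for c in range(0,45,2):
    q=P[:,c][m[:,c]]; q=q[(q[:,1]<-.14)&(q[:,1]>-.2)&(q[:,2]>.02)]
    if len(q):print(300+c,q[np.argmin(q[:,2])].round(3))
"
```

```text
tcp [ 0.4898 -0.1736 -0.0035] travel [ 0.0008 -0.0011  0.0231] turn [ 0.001   0.0014 -0.002 ] F [-0.84  0.31  0.6 ] gap 0.503 t 2.7
300 [ 0.548 -0.163  0.092]
302 [ 0.542 -0.164  0.075]
304 [ 0.536 -0.163  0.077]
306 [ 0.531 -0.168  0.071]
308 [ 0.525 -0.167  0.062]
310 [ 0.517 -0.164  0.044]
312 [ 0.513 -0.173  0.035]
314 [ 0.507 -0.157  0.106]
316 [ 0.503 -0.164  0.106]
318 [ 0.497 -0.164  0.107]
320 [ 0.491 -0.163  0.109]
322 [ 0.485 -0.16   0.109]
324 [ 0.48  -0.164  0.105]
326 [ 0.473 -0.158  0.107]
328 [ 0.466 -0.161  0.078]
330 [ 0.459 -0.167  0.046]
332 [ 0.456 -0.169  0.071]
334 [ 0.45  -0.165  0.082]
336 [ 0.444 -0.163  0.082]
338 [ 0.438 -0.159  0.09 ]
340 [ 0.435 -0.164  0.105]
342 [ 0.429 -0.161  0.115]
344 [ 0.425 -0.163  0.125]
```

View pics/s3.png

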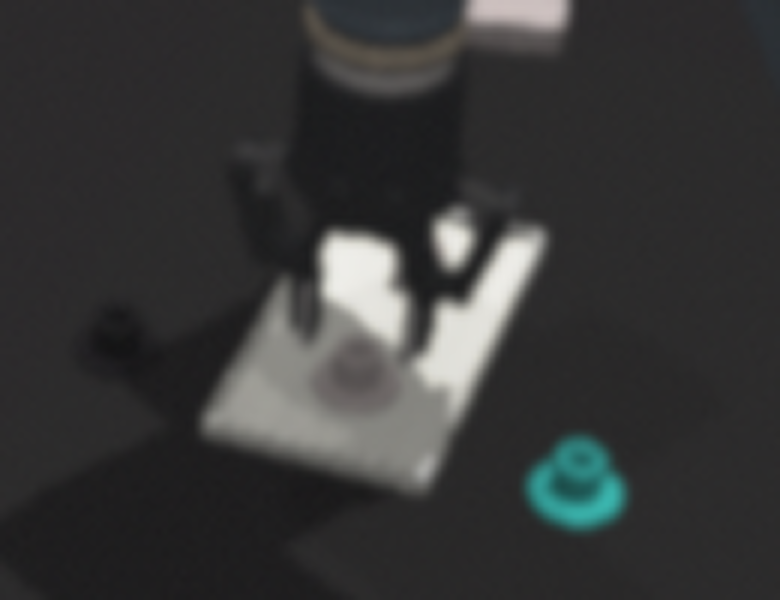

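The fingertips are at crop (308,342) and (412,350), centred on the hub at (357,360) and at a true height of about 35 mm. I'll go down another 18 mm and close.

Call:
apply_moves(
  claw=[0,0,0,-0.3,-1],
  travel=[
    [0,0,0.01],
    [0,0,0.0225],
    [0,0,0.0225],
    [0,0,0.0225],
    [0,0,0.0225],
  ],
  turn=[
    [0,0,0],
    [0,0,0],
    [0,0,0],
    [0,0,0],
    [0,0,0],
  ],
)

```text
t: 3.17
tcp_pos: [0.4893, -0.1734, -0.0214]
tool_rot: [0.709, 0.705, -0.001, 0.002]
force: [-0.7, 0.0, 0.5]
finger_gap: 0.245
gripper_force: 78.8
```

Call:
apply_moves(
  claw=[-1,-1,-1,-1,-1],
  travel=[
    [0,0,0],
    [0,0,0],
    [0,0,0],
    [0,0,0],
    [0,0,0],
  ],
  turn=[
    [0,0,0],
    [0,0,0],
    [0,0,0],
    [0,0,0],
    [0,0,0],
  ],
)

```text
t: 3.58
tcp_pos: [0.4895, -0.1735, -0.0211]
tool_rot: [0.709, 0.705, -0.001, 0.002]
force: [-0.3, 0.9, -0.2]
finger_gap: 0.248
gripper_force: 78.3
```

Gripped. The force is 78 N and the opening is about right for the hub. Next I'll lift it and carry it to a point above the spindle.

Call:
apply_moves(
  claw=[-1,-1,-1,-1,-1],
  travel=[
    [0,0,-0.05],
    [0,0,-0.1],
    [0,0,-0.15],
    [0.05,0.004,-0.155],
    [0.1,0.008,-0.155],
  ],
  turn=[
    [0,0,0],
    [0,0,0],
    [0,0,0],
    [0,0,0],
    [0,0,0],
  ],
)

```text
t: 4.0
tcp_pos: [0.4993, -0.0953, 0.1058]
tool_rot: [0.711, 0.703, 0.001, 0.006]
force: [0.1, 1.7, -1.2]
finger_gap: 0.245
gripper_force: 78.7
```

Call:
apply_moves(
  claw=[-1,-1,-1,-1,-1],
  travel=[
    [0.05,0.004,0],
    [0.1,0.008,0],
    [0.15,0.012,0],
    [0.2,0.014,0],
    [0.24,0.017,0],
  ],
  turn=[
    [0,0,0],
    [0,0,0],
    [0,0,0],
    [0,0,0],
    [0,0,0],
  ],
)

```text
t: 4.42
tcp_pos: [0.5101, 0.1016, 0.1019]
tool_rot: [0.709, 0.705, -0.001, 0.002]
force: [-1.0, -0.2, -1.0]
finger_gap: 0.247
gripper_force: 78.7
```

```bash
python3 -c "
from h import go
go(.5105,.1305,.085)"
```

```text
tcp [0.5101 0.1016 0.1019] travel [0.0361 0.0003 0.021 ] turn [ 0.0005  0.001  -0.0017] F [-1.01 -0.19 -1.  ] gap 0.247 t 4.4167
```

Call:
apply_moves(
  claw=[-1,-1,-1,-1,-1],
  travel=[
    [0.0361,0.0003,0.021],
    [0.0361,0.0003,0.021],
    [0.0361,0.0003,0.021],
    [0.0361,0.0003,0.021],
    [0.0361,0.0003,0.021],
  ],
  turn=[
    [0.0005,0.001,-0.0017],
    [0.0005,0.001,-0.0017],
    [0.0005,0.001,-0.0017],
    [0.0005,0.001,-0.0017],
    [0.0005,0.001,-0.0017],
  ],
)

```text
t: 4.83
tcp_pos: [0.5116, 0.1267, 0.0851]
tool_rot: [0.708, 0.706, 0.0, 0.001]
force: [-0.3, 0.3, -0.7]
finger_gap: 0.246
gripper_force: 78.7
```

```bash
python3 -c "
from h import *
from station import manip
go(.5105,.1305,.06)
o=[]
for n,x,y in(('side',245,205),('top',190,210)):
    p=manip.snapshot(n);np.savez(n+'4.npz',**p);o.append(cv2.resize(p['pixels'][:,:,::-1][y:y+75,x:x+66],(528,600),interpolation=2)[:,64:464])
cv2.imwrite('pics/s4.png',np.hstack(o))
"
```

```text
tcp [0.5116 0.1267 0.0851] travel [ 0.0048 -0.0015  0.0314] turn [ 0.0003  0.0003 -0.0007] F [-0.26  0.27 -0.75] gap 0.246 t 4.8333
```

View pics/s4.png

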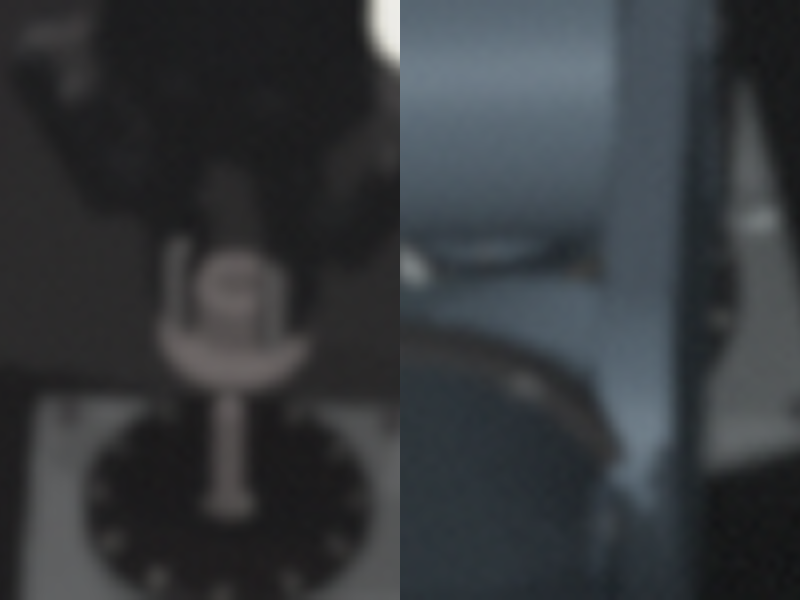

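The side tile shows the cap held level above the spindle. The flange spans columns 157 to 312, centre about 234, and the spindle is near column 229, so the offset is small. The top view is blocked by the arm. I'll measure below pixel level in the side view.

```bash
python3 -c "
from h import *
S=dict(np.load('side4.npz'));S0=dict(np.load('side0.npz'))
g=S['pixels'].astype(float).sum(2)
np.set_printoptions(linewidth=200)
print(g[238:256,268:298].astype(int))
def edges(v,a,b):
    r=g[v,a:b];d=np.diff(r);u=np.arange(a,b-1)+.5;m=len(d)//2
    l=np.clip(d[:m],0,None);r=np.clip(-d[m:],0,None);l[l<20]=0;r[r<20]=0
    return (u[:m]*l).sum()/l.sum(),(u[m:]*r).sum()/r.sum()
for v in range(244,253):e=edges(v,269,296);print(v,e,sum(e)/2,e[1]-e[0])
for v in range(256,266,2):
    r=np.clip(g[v,276:288]-np.median(np.r_[g[v,274:278],g[v,286:290]])-25,0,None);print('sp',v,(r*np.arange(276,288)).sum()/r.sum())
def pr(X):
    c=S['R']@np.array(X)+S['t'];c=S['intrinsics']@c;return (c[:2]/c[2]).round(2)
for z in(.088,.075,.06):print(pr([.5118,.1319,z]),pr([.5105,.1305,z]))
print('hubtop',plane(S,(281.5,239.),.1334))
# predicted extents of cap if on (x,y)
for X in([.5116,.1267],[.5116,.1305]):
    a=np.linspace(0,6.283,200);E=lambda r,z:np.array([pr([X[0]+r*np.cos(t),X[1]+r*np.sin(t),z]) for t in a])
    for r,z in((.022,.1094),(.012,.1334)):
        e=E(r,z);print(X,r,z,e.min(0),e.max(0))
"
```

```text
[[131 129 123 116 116 163 205 202 156 155 216 265 283 281 279 276 262 228 207 181 142 108  93  95  98 107 111 111 102 107]
 [130 128 128 113 118 163 206 199 165 189 248 277 274 266 263 259 248 232 229 214 169 122  94  93 102 116 121 120 118 120]
 [128 130 127 117 117 163 209 202 176 210 265 280 271 259 256 253 240 226 233 226 183 129  97  91 101 117 126 127 126 128]
 [131 130 125 118 120 162 205 200 178 213 266 288 283 274 268 267 254 234 233 227 181 129  97  90 104 120 130 132 131 131]
 [132 131 128 125 126 165 208 202 174 199 255 285 295 292 292 290 269 236 233 224 181 124  97  95 106 120 127 130 132 130]
 [128 128 130 128 134 174 209 202 173 189 234 266 283 290 293 288 265 229 227 221 178 124  99 103 115 122 129 130 130 130]
 [130 132 131 133 152 194 218 206 176 186 223 248 260 268 273 266 245 216 224 222 175 126 105 113 122 127 133 132 130 130]
 [128 131 132 136 170 219 240 220 191 200 225 242 248 252 254 252 232 212 221 221 178 130 116 124 131 130 130 129 132 132]
 [131 129 130 137 177 237 262 252 229 234 243 246 248 248 250 247 231 210 223 225 190 161 152 149 141 134 131 132 13
[... 1832 characters left out ...]
1428571427), np.float64(288.96527777777777)) 281.97549603174605 13.979563492063505
252 (np.float64(276.0267857142857), np.float64(287.6111111111111)) 281.81894841269843 11.584325396825363
sp 256 281.1089414182939
sp 258 281.10133630289533
sp 260 281.0689655172414
sp 262 281.05357142857144
sp 264 281.0587583148559
[281.11 254.73] [281.8  254.45]
[281.05 258.46] [281.74 258.17]
[280.99 262.69] [281.67 262.4 ]
hubtop [0.51365126 0.12452114 0.1334    ]
[0.5116, 0.1267] 0.022 0.1094 [272.65 240.41] [291.23 253.77]
[0.5116, 0.1267] 0.012 0.1334 [276.92 236.21] [287.2  243.48]
[0.5116, 0.1305] 0.022 0.1094 [272.15 241.48] [290.78 254.9 ]
[0.5116, 0.1305] 0.012 0.1334 [276.43 237.29] [286.73 244.6 ]
```

```bash
python3 -c "
from h import *
for n,(x,y,w,h) in(('top',(185,210,80,80)),('side',(245,240,75,65))):
    p=dict(np.load(n+'0.npz'));I=p['pixels'][y:y+h,x:x+w].max(2)
    I=cv2.resize(I,None,fx=4,fy=4,interpolation=cv2.INTER_LINEAR)
    m=(I>95).astype(np.uint8);k,l,st,_=cv2.connectedComponentsWithStats(m);i=1+np.argmax(st[1:,4])
    H=cv2.convexHull(max(cv2.findContours((l==i).astype(np.uint8),0,1)[0],key=cv2.contourArea))
    P=[]
    for q in H[:,0]:
        uv=((q[0]+.5)/4-.5+x,(q[1]+.5)/4-.5+y);P.append(plane(p,uv,.024)[:2])
    P=np.array(P);r=cv2.minAreaRect((P*1000).astype(np.float32));print(n,r)
    # side view: bottom front face may show; also platter disc
    m=((I<95)).astype(np.uint8);k,l,st,c=cv2.connectedComponentsWithStats(m)
    for j in range(1,k):
        if st[j,4]>3000 and st[j,0]>0 and st[j,1]>0 and st[j,0]+st[j,2]<4*w:print('dark',st[j],c[j]/4+[x,y])
"
```

```text
top ((509.51019287109375, 130.139404296875), (124.84278106689453, 124.5826644897461), 15.74937915802002)
dark [   83    77   140   137 13876] [222.92094263 246.16478092]
side ((510.8270263671875, 135.01235961914062), (124.31950378417969, 127.69454193115234), 15.656545639038086)
```

```bash
python3 -c "
from h import go
go(.512,.1312,.066)"
```

```text
tcp [0.5118 0.1265 0.0853] travel [0.0059 0.0002 0.0241] turn [ 0.0004  0.0002 -0.001 ] F [-0.24  0.74 -0.89] gap 0.248 t 4.9333
```

Call:
apply_moves(
  claw=[-1,-1,-1,-1,-1],
  travel=[
    [0.006,0,0.005],
    [0.006,0,0.01],
    [0.006,0,0.018],
    [0.006,0,0.024],
    [0.006,0,0.024],
  ],
  turn=[
    [0.0004,0.0002,-0.001],
    [0.0004,0.0002,-0.001],
    [0.0004,0.0002,-0.001],
    [0.0004,0.0002,-0.001],
    [0.0004,0.0002,-0.001],
  ],
)

```text
t: 5.35
tcp_pos: [0.5104, 0.1323, 0.0643]
tool_rot: [0.706, 0.708, -0.001, -0.001]
force: [-0.3, 0.1, -1.2]
finger_gap: 0.241
gripper_force: 78.7
```

```bash
cat > m.py <<'E'
from h import *
from station import manip
go(.512,.1312,.06)
S=manip.snapshot('side');np.savez('side5.npz',**S);s=manip.sense();x,y,z=s['tcp_pos']
g=S['pixels'].astype(float).sum(2)
def pr(X):
    c=S['R']@np.array(X)+S['t'];c=S['intrinsics']@c;return c[:2]/c[2]
a=np.linspace(0,6.283,200);e=np.array([pr([x+.022*np.cos(t),y+.022*np.sin(t),z+.0243]) for t in a])
print('pred flange',e.min(0),e.max(0))
v0=int(round(e[:,1].max()))
for v in range(v0-7,v0):
    r=g[v,268:297];h=(r.max()*.5+.5*np.median(np.r_[r[:4],r[-4:]]));i=np.where(r>h)[0]
    f=lambda k,d:k+d*(r[k]-h)/(r[k]-r[k+d]);A,B=268+f(i[0],-1),268+f(i[-1],1);print(v,round((A+B)/2,2),round(B-A,2))
for u in(276,278,284,286):
    r=g[v0-8:v0+5,u];k=np.argmax(r);h=(r[k:].min()+r[k])/2;j=k+np.where(r[k:]<h)[0][0];print('bottom',u,v0-8+j-(h-r[j])/(r[j-1]-r[j]))
for v in range(v0+3,v0+11,2):
    b=np.median(np.r_[g[v,274:278],g[v,286:290]]);r=np.clip(g[v,276:288]-b-25,0,None);print('sp',v,(r*np.arange(276,288)).sum()/r.sum())
print('spindle at target, z .08,.06',pr([.512,.1312,.08]),pr([.512,.1312,.06]))
E
python3 m.py
```

```text
tcp [0.5104 0.1323 0.0643] travel [-0.0013  0.002   0.0054] turn [-0.0011  0.      0.0006] F [-0.32  0.06 -1.22] gap 0.241 t 5.35
pred flange [272.27490689 248.01618102] [290.71971225 261.47658066]
254 279.71 14.84
255 279.96 14.48
256 281.19 15.15
257 281.53 15.06Traceback (most recent call last):
  File "m.py", line 13, in <module>
    f=lambda k,d:k+d*(r[k]-h)/(r[k]-r[k+d]);A,B=268+f(i[0],-1),268+f(i[-1],1);print(v,round((A+B)/2,2),round(B-A,2))
                                                                   ~^^^^^^^^^
  File "m.py", line 13, in <lambda>
    f=lambda k,d:k+d*(r[k]-h)/(r[k]-r[k+d]);A,B=268+f(i[0],-1),268+f(i[-1],1);print(v,round((A+B)/2,2),round(B-A,2))
                                    ~^^^^^
IndexError: index 29 is out of bounds for axis 0 with size 29
```

```bash
python3 -c "
from h import *
from station import manip
go(.512,.1312,.06)
S=dict(np.load('side5.npz'));cv2.imwrite('pics/s5.png',cv2.resize(S['pixels'][:,:,::-1][225:285,242:322],(800,600),interpolation=2))
np.set_printoptions(linewidth=200)
print(S['pixels'].astype(int).sum(2)[252:268,268:298])"
```

```text
tcp [0.5107 0.1323 0.0648] travel [-0.0014  0.0016  0.006 ] turn [-0.0009  0.      0.0006] F [ 0.18  0.21 -1.21] gap 0.245 t 5.4
[[129 131 130 135 163 209 224 194 173 203 237 256 268 271 268 257 233 224 226 204 152 109 103 113 118 117 124 122 121 122]
 [140 140 141 145 179 227 237 209 189 214 235 247 250 253 253 242 225 223 226 202 153 117 119 119 122 122 124 121 124 124]
 [175 172 168 159 191 242 261 243 229 239 245 246 248 249 246 238 222 220 227 210 175 155 153 148 141 141 140 138 137 137]
 [227 217 198 174 185 245 280 281 276 277 269 259 255 252 251 241 224 224 234 230 220 215 199 174 165 174 176 174 174 172]
 [250 224 191 157 163 223 277 302 302 300 291 281 273 268 265 262 247 245 256 264 267 253 215 171 169 192 209 212 218 216]
 [229 186 146 119 125 188 253 295 308 311 308 303 296 293 291 291 283 284 288 292 286 257 195 142 145 176 204 224 238 244]
 [184 137 100  89 100 144 209 259 289 305 311 311 311 311 308 311 308 305 302 292 271 222 157 109 110 133 171 203 233 248]
 [144 106  91  81  83 109 154 203 245 277 293 299 305 307 305 308 304 294 281 257 220 168 118  86  90 101 130 
[... 297 characters left out ...]
 98 122 166 218 241 225 180 140 116  97  83  85  82  84  81  79  92 106 109 117 154]
 [ 86  80  82  77  83  83  77  83  81  88 105 154 211 237 218 164 108  85  82  81  84  79  82  82  76  86  85  87  92 125]
 [ 81  81  79  80  81  87  79  85  83  85 101 154 211 236 218 163 113  84  80  82  83  82  79  79  77  81  77  79  87 107]
 [ 83  84  80  85  80  79  83  81  81  87 104 156 213 236 221 171 114  86  82  80  81  79  80  81  84  83  81  83  88 103]
 [ 87  82  80  83  79  80  82  81  84  91 118 168 217 237 229 193 139  97  85  83  83  81  78  84  80  79  80  87 100 118]
 [ 81  80  83  84  82  81  82  81  83 101 139 182 218 238 239 224 167 109  84  82  81  84  81  80  84  81  83  89 106 127]]
```

View pics/s5.png

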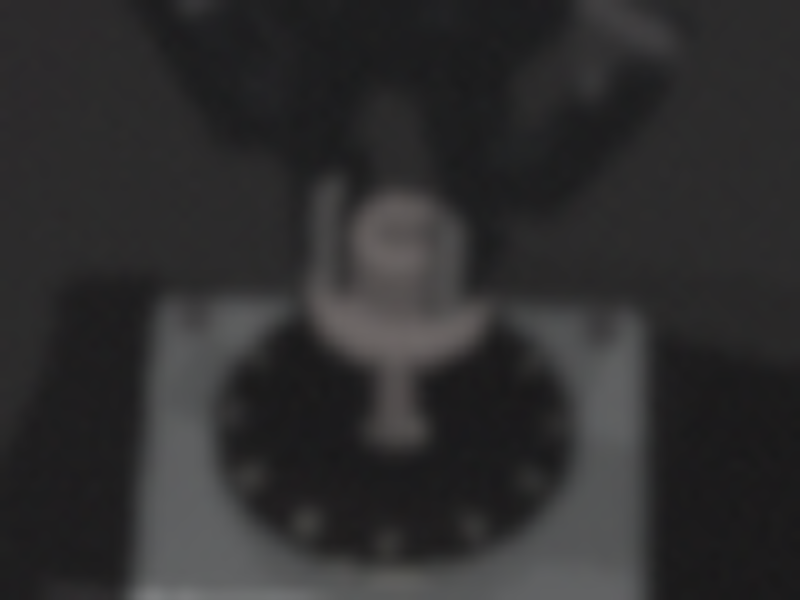

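The side view shows the flange, crop columns 305 to 492, almost over the spindle at column 397. Below pixel level the cap centre is at column 281.6 and the spindle at 281.1, which means about 1.3 mm more in +x is needed. In y it agrees within 1 mm. I'll correct and go down slowly, watching the force.

Call:
apply_moves(
  claw=[-1,-1,-1,-1,-1],
  travel=[
    [-0.0006,0.0018,0],
    [-0.0006,0.0018,0.001],
    [-0.0006,0.0018,0.002],
    [-0.0006,0.0018,0.003],
    [-0.0006,0.0018,0.004],
  ],
  turn=[
    [-0.0008,0,0.0006],
    [-0.0008,0,0.0006],
    [-0.0008,0,0.0006],
    [-0.0008,0,0.0006],
    [-0.0008,0,0.0006],
  ],
  newtons=100,
)

```text
t: 5.82
tcp_pos: [0.513, 0.132, 0.0625]
tool_rot: [0.707, 0.707, 0.001, 0.001]
force: [-0.8, 0.5, -1.4]
finger_gap: 0.238
gripper_force: 98.0
```

Call:
apply_moves(
  claw=[-1,-1,-1,-1,-1],
  travel=[
    [0,0,0.001],
    [0,0,0.002],
    [0,0,0.002],
    [0,0,0.002],
    [0,0,0.002],
  ],
  turn=[
    [0,0,0],
    [0,0,0],
    [0,0,0],
    [0,0,0],
    [0,0,0],
  ],
)

```text
t: 6.23
tcp_pos: [0.5129, 0.132, 0.0609]
tool_rot: [0.707, 0.707, 0.001, 0.001]
force: [0.1, 0.3, -0.6]
finger_gap: 0.235
gripper_force: 98.0
```

```bash
python3 -c "
from h import *
from station import manip
go(.512,.1312,.06)
S=manip.snapshot('side');g=S['pixels'].astype(float).sum(2)
for v in range(257,264):
    r=g[v,272:292];k=10;h=.5*(r[4:16].max()+88)
    i=k
    while r[i]>h and i<19:i+=1
    j=k
    while r[j]>h and j>0:j-=1
    B=272+i-(h-r[i])/(r[i-1]-r[i]);A=272+j+(h-r[j])/(r[j+1]-r[j]);print(v,round((A+B)/2,2),round(B-A,2))
for v in(265,266):
    r=np.clip(g[v,276:288]-85,0,None);print('sp',v,(r*np.arange(276,288)).sum()/r.sum())
"
```

```text
tcp [0.5129 0.132  0.0609] travel [-0.001  -0.0011  0.0011] turn [ 0.0006 -0.      0.0001] F [ 0.12  0.33 -0.56] gap 0.235 t 6.2333
257 280.46 17.43
258 280.61 16.07
259 280.68 14.51
260 280.72 12.35
261 280.79 9.58
262 280.88 5.88
263 281.07 4.2
sp 265 281.125
sp 266 281.2117486338798
```

Call:
apply_moves(
  claw=[-1,-1,-1,-1,-1],
  travel=[
    [-0.0006,-0.0011,0],
    [-0.0006,-0.0011,0],
    [-0.0006,-0.0011,0.001],
    [-0.0006,-0.0011,0.002],
    [-0.0006,-0.0011,0.002],
  ],
  turn=[
    [0.0003,0,0],
    [0.0003,0,0],
    [0.0003,0,0],
    [0.0003,0,0],
    [0.0003,0,0],
  ],
)

```text
t: 6.7
tcp_pos: [0.5119, 0.1315, 0.0591]
tool_rot: [0.707, 0.707, 0.0, 0.0]
force: [-0.3, 0.8, -0.8]
finger_gap: 0.242
gripper_force: 98.0
```

Call:
apply_moves(
  claw=[-1,-1,-1,-1],
  travel=[
    [0,0,0.001],
    [0,0,0.002],
    [0,0,0.002],
    [0,0,0.002],
  ],
  turn=[
    [0,0,0],
    [0,0,0],
    [0,0,0],
    [0,0,0],
  ],
)

```text
t: 7.03
tcp_pos: [0.5116, 0.1319, 0.0575]
tool_rot: [0.707, 0.707, 0.0, -0.0]
force: [-0.4, 2.3, 0.1]
finger_gap: 0.236
gripper_force: 98.2
```

Call:
apply_moves(
  claw=[-1,-1,-1],
  travel=[
    [0,0,0.001],
    [0,0,0.0015],
    [0,0,0.0015],
  ],
  turn=[
    [0,0,0],
    [0,0,0],
    [0,0,0],
  ],
)

```text
t: 7.28
tcp_pos: [0.5116, 0.1319, 0.0567]
tool_rot: [0.707, 0.707, 0.0, -0.0]
force: [-1.7, 3.1, 4.1]
finger_gap: 0.238
gripper_force: 98.6
```

Call:
apply_moves(
  claw=[-1,-1,-1],
  travel=[
    [0,0,0.001],
    [0,0,0.0015],
    [0,0,0.0015],
  ],
  turn=[
    [0,0,0],
    [0,0,0],
    [0,0,0],
  ],
)

```text
t: 7.53
tcp_pos: [0.5116, 0.1319, 0.0556]
tool_rot: [0.707, 0.707, 0.0, -0.0]
force: [-2.2, 3.7, 5.6]
finger_gap: 0.236
gripper_force: 98.8
```

The lateral force (-2, +3.7 N) means the spindle wants the cap a little towards -x and +y. I'll comply and keep going down.

Call:
apply_moves(
  claw=[-1,-1,-1,-1],
  travel=[
    [0.0006,-0.0004,0],
    [0.0008,-0.0005,0.001],
    [0.0008,-0.0005,0.002],
    [0.0008,-0.0005,0.002],
  ],
  turn=[
    [0,0,0],
    [0,0,0],
    [0,0,0],
    [0,0,0],
  ],
)

```text
t: 7.87
tcp_pos: [0.5116, 0.1321, 0.0539]
tool_rot: [0.707, 0.707, 0.0, 0.0]
force: [-2.4, 1.3, 3.8]
finger_gap: 0.237
gripper_force: 98.6
```

Call:
apply_moves(
  claw=[-1,-1,-1,-1],
  travel=[
    [0,0,0.001],
    [0,0,0.002],
    [0,0,0.0025],
    [0,0,0.0025],
  ],
  turn=[
    [0,0,0],
    [0,0,0],
    [0,0,0],
    [0,0,0],
  ],
)

```text
t: 8.2
tcp_pos: [0.5116, 0.132, 0.0519]
tool_rot: [0.707, 0.707, 0.0, 0.0]
force: [-1.9, 2.7, 4.6]
finger_gap: 0.233
gripper_force: 98.7
```

Call:
apply_moves(
  claw=[-1,-1,-1,-1,-1],
  travel=[
    [0.0006,-0.0006,0.001],
    [0.0006,-0.0006,0.002],
    [0.0006,-0.0006,0.003],
    [0.0006,-0.0006,0.004],
    [0.0006,-0.0006,0.004],
  ],
  turn=[
    [0,0,0],
    [0,0,0],
    [0,0,0],
    [0,0,0],
    [0,0,0],
  ],
)

```text
t: 8.62
tcp_pos: [0.5116, 0.1322, 0.0487]
tool_rot: [0.707, 0.707, 0.0, 0.001]
force: [-1.0, -0.3, 3.4]
finger_gap: 0.238
gripper_force: 98.6
```

Call:
apply_moves(
  claw=[-1,-1,-1,-1,-1],
  travel=[
    [0,0,0.0015],
    [0,0,0.003],
    [0,0,0.0045],
    [0,0,0.006],
    [0,0,0.006],
  ],
  turn=[
    [0,0,0],
    [0,0,0],
    [0,0,0],
    [0,0,0],
    [0,0,0],
  ],
)

```text
t: 9.03
tcp_pos: [0.5115, 0.1322, 0.0437]
tool_rot: [0.707, 0.707, 0.0, 0.001]
force: [-0.7, -0.1, 2.1]
finger_gap: 0.237
gripper_force: 98.4
```

Call:
apply_moves(
  claw=[-1,-1,-1],
  travel=[
    [0,0,0.001],
    [0,0,0.002],
    [0,0,0.003],
  ],
  turn=[
    [0,0,0],
    [0,0,0],
    [0,0,0],
  ],
)

```text
t: 9.28
tcp_pos: [0.5116, 0.1322, 0.0417]
tool_rot: [0.707, 0.707, 0.0, 0.001]
force: [-1.7, -0.9, 6.6]
finger_gap: 0.239
gripper_force: 98.8
```

Call:
apply_moves(
  claw=[-1,-1,-1],
  travel=[
    [0,0,0.001],
    [0,0,0.002],
    [0,0,0.003],
  ],
  turn=[
    [0,0,0],
    [0,0,0],
    [0,0,0],
  ],
)

```text
t: 9.53
tcp_pos: [0.5116, 0.1322, 0.0393]
tool_rot: [0.707, 0.707, 0.0, 0.001]
force: [-1.8, -0.9, 7.0]
finger_gap: 0.24
gripper_force: 98.8
```

```bash
python3 -c "
from h import *
from station import manip
go(.5115,.1322,.03)
S=manip.snapshot('side');np.savez('side6.npz',**S);cv2.imwrite('pics/s6.png',cv2.resize(S['pixels'][:,:,::-1][225:285,242:322],(800,600),interpolation=2))"
```

```text
tcp [0.5116 0.1322 0.0393] travel [-0.     -0.0001  0.0116] turn [0.0006 0.0002 0.0002] F [-1.81 -0.95  6.96] gap 0.24 t 9.5333
```

View pics/s6.png

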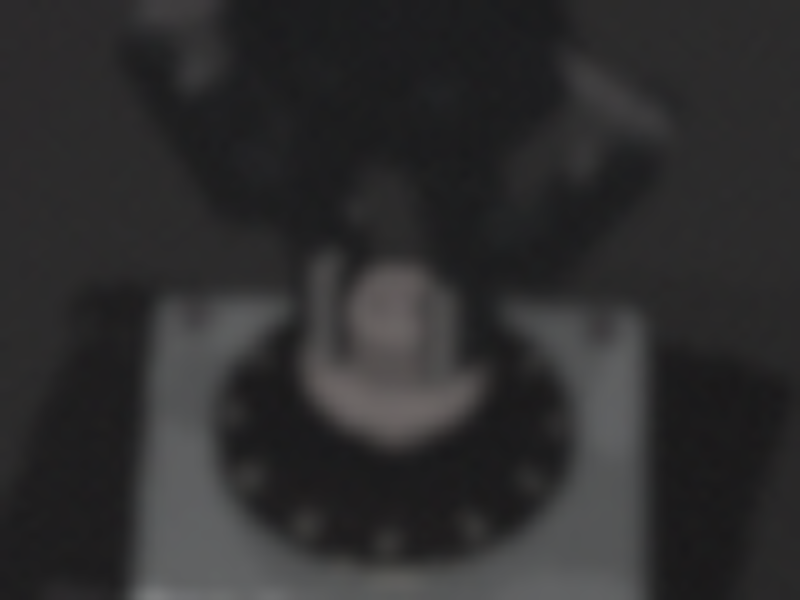

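The cap is on the spindle, with the flange at crop (397,400) and the spindle end visible in the bore at (390,310). The drag while moving is about 8 N. I'll keep going down and look for a rise.

Call:
apply_moves(
  claw=[-1,-1,-1,-1,-1],
  travel=[
    [0,0,0.001],
    [0,0,0.002],
    [0,0,0.003],
    [0,0,0.004],
    [0,0,0.005],
  ],
  turn=[
    [0,0,0],
    [0,0,0],
    [0,0,0],
    [0,0,0],
    [0,0,0],
  ],
)

```text
t: 10.0
tcp_pos: [0.5116, 0.1322, 0.0353]
tool_rot: [0.707, 0.707, 0.0, 0.001]
force: [-1.6, -0.4, 7.0]
finger_gap: 0.236
gripper_force: 98.8
```

Call:
apply_moves(
  claw=[-1,-1,-1],
  travel=[
    [0,0,0.001],
    [0,0,0.002],
    [0,0,0.003],
  ],
  turn=[
    [0,0,0],
    [0,0,0],
    [0,0,0],
  ],
)

```text
t: 10.25
tcp_pos: [0.5116, 0.1322, 0.0329]
tool_rot: [0.707, 0.707, 0.0, 0.001]
force: [-2.0, -0.7, 7.5]
finger_gap: 0.242
gripper_force: 98.8
```

Call:
apply_moves(
  claw=[-1,-1],
  travel=[
    [0,0,0.001],
    [0,0,0.002],
  ],
  turn=[
    [0,0,0],
    [0,0,0],
  ],
)

```text
t: 10.42
tcp_pos: [0.5116, 0.1322, 0.0313]
tool_rot: [0.707, 0.707, 0.0, 0.001]
force: [-1.6, -0.3, 8.1]
finger_gap: 0.239
gripper_force: 98.8
```

Drag baseline is 7 to 7.5 N. Continuing in short 2-row steps (1.6 mm).

Call:
apply_moves(
  claw=[-1,-1],
  travel=[
    [0,0,0.001],
    [0,0,0.002],
  ],
  turn=[
    [0,0,0],
    [0,0,0],
  ],
)

```text
t: 10.58
tcp_pos: [0.5116, 0.1322, 0.0297]
tool_rot: [0.707, 0.707, 0.0, 0.001]
force: [-0.8, -0.4, 8.0]
finger_gap: 0.241
gripper_force: 98.8
```

Call:
apply_moves(
  claw=[-1,-1],
  travel=[
    [0,0,0.001],
    [0,0,0.002],
  ],
  turn=[
    [0,0,0],
    [0,0,0],
  ],
)

```text
t: 10.75
tcp_pos: [0.5116, 0.1322, 0.028]
tool_rot: [0.707, 0.707, 0.0, 0.001]
force: [-1.9, -0.6, 6.9]
finger_gap: 0.238
gripper_force: 98.8
```

Call:
apply_moves(
  claw=[-1,-1],
  travel=[
    [0,0,0.001],
    [0,0,0.002],
  ],
  turn=[
    [0,0,0],
    [0,0,0],
  ],
)

```text
t: 10.92
tcp_pos: [0.5116, 0.1322, 0.0265]
tool_rot: [0.707, 0.707, 0.0, 0.001]
force: [-1.6, -1.0, 6.5]
finger_gap: 0.239
gripper_force: 98.8
```

Call:
apply_moves(
  claw=[-1,-1],
  travel=[
    [0,0,0.001],
    [0,0,0.002],
  ],
  turn=[
    [0,0,0],
    [0,0,0],
  ],
)

```text
t: 11.08
tcp_pos: [0.5116, 0.1322, 0.0248]
tool_rot: [0.707, 0.707, 0.0, 0.001]
force: [-2.7, -0.1, 6.9]
finger_gap: 0.238
gripper_force: 98.8
```

Call:
apply_moves(
  claw=[-1,-1],
  travel=[
    [0,0,0.001],
    [0,0,0.002],
  ],
  turn=[
    [0,0,0],
    [0,0,0],
  ],
)

```text
t: 11.25
tcp_pos: [0.5115, 0.1322, 0.0232]
tool_rot: [0.707, 0.707, 0.0, 0.001]
force: [-1.6, -1.1, 6.5]
finger_gap: 0.236
gripper_force: 98.8
```

Call:
apply_moves(
  claw=[-1,-1],
  travel=[
    [0,0,0.001],
    [0,0,0.002],
  ],
  turn=[
    [0,0,0],
    [0,0,0],
  ],
)

```text
t: 11.42
tcp_pos: [0.5116, 0.1322, 0.0217]
tool_rot: [0.707, 0.707, 0.0, 0.001]
force: [-1.4, -0.5, 9.6]
finger_gap: 0.237
gripper_force: 99.0
```

The force rose by about 2.7 N at z≈0.0217, so the platter has been touched. I'll press on in small steps.

Call:
apply_moves(
  claw=[-1,-1],
  travel=[
    [0,0,0.001],
    [0,0,0.002],
  ],
  turn=[
    [0,0,0],
    [0,0,0],
  ],
)

```text
t: 11.58
tcp_pos: [0.5116, 0.1322, 0.0203]
tool_rot: [0.707, 0.707, 0.0, 0.001]
force: [-2.9, -0.7, 10.1]
finger_gap: 0.24
gripper_force: 99.2
```

Call:
apply_moves(
  claw=[-1],
  travel=[
    [0,0,0.001],
  ],
  turn=[
    [0,0,0],
  ],
)

```text
t: 11.67
tcp_pos: [0.5116, 0.1322, 0.0196]
tool_rot: [0.707, 0.707, 0.0, 0.001]
force: [-2.3, -1.0, 11.7]
finger_gap: 0.239
gripper_force: 99.3
```

Call:
apply_moves(
  claw=[-1,-1],
  travel=[
    [0,0,0.001],
    [0,0,0.002],
  ],
  turn=[
    [0,0,0],
    [0,0,0],
  ],
)

```text
t: 11.83
tcp_pos: [0.5116, 0.1322, 0.0182]
tool_rot: [0.707, 0.707, 0.001, 0.001]
force: [-2.0, -0.9, 12.8]
finger_gap: 0.238
gripper_force: 99.5
```

Call:
apply_moves(
  claw=[-1,-1,-1,-1,-1],
  travel=[
    [0,0,0.0008],
    [0,0,0.0008],
    [0,0,0.0008],
    [0,0,0.0008],
    [0,0,0.0008],
  ],
  turn=[
    [0,0,0],
    [0,0,0],
    [0,0,0],
    [0,0,0],
    [0,0,0],
  ],
  newtons=20,
)

```text
t: 12.25
tcp_pos: [0.5116, 0.1322, 0.0175]
tool_rot: [0.707, 0.707, 0.0, 0.001]
force: [-1.7, -1.0, 10.3]
finger_gap: 0.239
gripper_force: 99.3
```

Call:
apply_moves(
  claw=[0,0,0,0,0],
  travel=[
    [0,0,0],
    [0,0,0],
    [0,0,0],
    [0,0,0],
    [0,0,0],
  ],
  turn=[
    [0,0,0],
    [0,0,0],
    [0,0,0],
    [0,0,0],
    [0,0,0],
  ],
)

```text
t: 12.67
tcp_pos: [0.5112, 0.1326, 0.0163]
tool_rot: [0.707, 0.707, 0.0, 0.0]
force: [-0.4, -0.8, -0.2]
finger_gap: 0.499
gripper_force: 0.0
```

Call:
apply_moves(
  claw=[0,0,0,0,0],
  travel=[
    [0,0,-0.02],
    [0,0,-0.05],
    [0,0,-0.1],
    [0,0,-0.14],
    [0,0,-0.14],
  ],
  turn=[
    [0,0,0],
    [0,0,0],
    [0,0,0],
    [0,0,0],
    [0,0,0],
  ],
)

```text
t: 13.08
tcp_pos: [0.5156, 0.133, 0.1343]
tool_rot: [0.707, 0.707, 0.005, 0.004]
force: [0.7, 0.1, 0.1]
finger_gap: 0.501
gripper_force: 0.0
```

```bash
python3 -c "
from h import *
from station import manip
S=manip.snapshot('side');cv2.imwrite('pics/s7.png',cv2.resize(S['pixels'][:,:,::-1][225:285,242:322],(800,600),interpolation=2))
g=S['pixels'].astype(int).sum(2);np.set_printoptions(linewidth=200);print(g[262:278,281])
A=dict(np.load('side6.npz'))['pixels'].astype(int).sum(2);print(A[258:274,281])"
```

```text
[264 290 299 282 259 250 254 268 297 321 329 296 227 144  99  90]
[299 279 257 249 251 266 292 309 310 293 250 184 119  86  82  85]
```

View pics/s7.png

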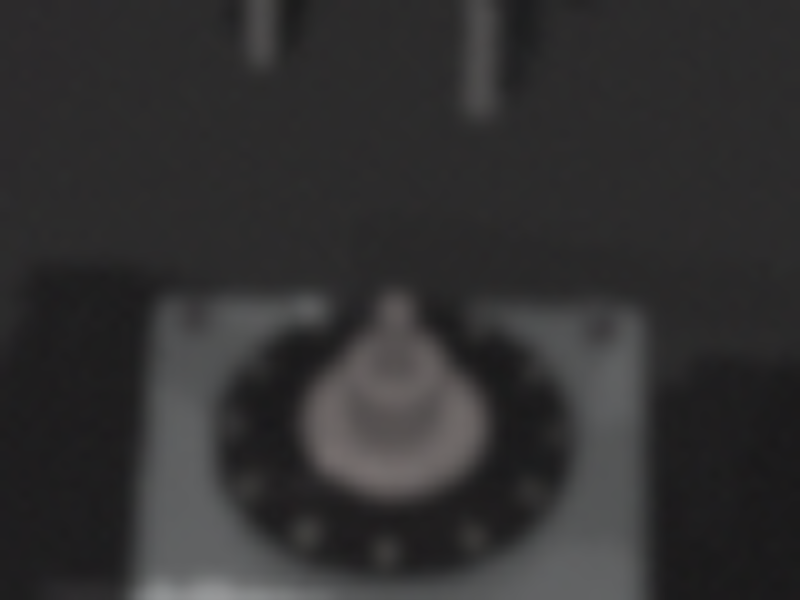

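The cap stands released on the platter, with the flange at crop (397,420) and the spindle tip showing at (397,300). The platter marks have dropped a little. I'll measure that drop to estimate the spring load.

```bash
python3 -c "
from h import *
from station import manip
S=manip.snapshot('side');A=dict(np.load('side6.npz'))
f=lambda p,x,y,w,h:p['pixels'][y:y+h,x:x+w].astype(np.float32).sum(2)
for x,y,w,h in((268,273,9,8),(276,274,9,8),(284,273,10,8),(262,268,9,8),(290,268,9,8)):
    print(cv2.phaseCorrelate(f(A,x,y,w,h),f(S,x,y,w,h),cv2.createHanningWindow((w,h),5)))
    o=[]
    for p in(A,S):
        g=f(p,x,y,w,h);g=np.clip(g-np.median(g)-20,0,None)**2;v,u=np.mgrid[:h,:w];o.append(((g*u).sum()/g.sum()+x,(g*v).sum()/g.sum()+y))
    print('c',np.round(o,2).tolist())
c=lambda z:(lambda q:(S['intrinsics']@q/q[2])[:2])(S['R']@np.array([.51,.165,z])+S['t'])
print(c(.046),c(.043))
print(manip.sense()['force'])
"
```

```text
((0.025529483452686463, -0.3843821972373753), 1.1686862376001146)
c [[269.33, 279.4], [270.25, 278.5]]
((0.4561419825389157, 0.12044109926818836), 1.1602744847122166)
c [[279.44, 280.72], [280.71, 274.65]]
((0.059449726395135905, -0.3940242755270038), 0.8804098725318908)
c [[291.53, 279.5], [287.47, 275.75]]
((0.5981698848054626, 0.4924792113772871), 1.013014973865615)
c [[262.59, 272.6], [262.49, 272.37]]
((0.3890307414341221, 0.9193663415575282), 1.0101563218567107)
c [[297.51, 274.11], [295.52, 272.55]]
[277.53496951 276.57143934] [277.52750446 277.39683174]
[-0.66901253 -0.10916267 -0.40367718]
```

```bash
python3 -c "
from h import *
from station import manip
S=manip.snapshot('side');A=dict(np.load('side6.npz'));Z=dict(np.load('side0.npz'))
for u,v in((273,278),(281,279),(289,278),(267,273),(295,273)):
    o=[]
    for p in(Z,A,S):
        g=p['pixels'][v-3:v+5,u-2:u+3].astype(float).sum(2)
        g=g-np.minimum(g[0],g[-1]).min();r=g.sum(1);k=1+np.argmax(r[1:-1]);a,b,c=r[k-1:k+2];o.append(round(v-3+k+.5*(a-c)/(a-2*b+c),2))
    print(o,round(o[2]-o[1],2))
"
```

```text
[np.float64(283.47), np.float64(282.93), np.float64(277.82)] -5.11
[np.float64(283.41), np.float64(283.22), np.float64(281.03)] -2.19
[np.float64(328.25), np.float64(282.96), np.float64(277.92)] -5.04
[np.float64(272.28), np.float64(273.34), np.float64(274.66)] 1.32
[np.float64(274.87), np.float64(272.97), np.float64(275.08)] 2.11
```

```bash
python3 -c "
from h import *
from station import manip
S=manip.snapshot('side');A=dict(np.load('side6.npz'))
for n,(u,v) in enumerate(((272,274),(280,276),(288,274),(266,270),(294,270))):
    for p in(A,S): print(n,p['pixels'][v:v+9,u:u+3].astype(int).sum((1,2)))
# platter front edge vs base
"
```

```text
0 [275 312 389 432 401 385 504 659 754]
0 [321 294 347 437 471 422 386 495 652]
1 [282 314 390 423 418 542 758 844 820]
1 [293 278 328 405 436 406 454 616 750]
2 [254 282 354 424 424 423 524 671 754]
2 [275 273 294 374 442 444 428 512 656]
3 [287 369 436 420 370 371 458 579 698]
3 [275 302 375 427 409 366 389 469 591]
4 [259 302 363 394 365 374 460 583 681]
4 [258 255 304 383 414 396 397 482 599]
```

The platter marks sit about 0.8 px (about 3 mm) lower than when free. The flange height independently gives about 2 mm. That puts the spring load at about 4 to 5 N, above the 3 N needed, and the cap stands upright and centred. Handing in.

```bash
python3 -c "
from station import manip
print(manip.sign_off())"
```

```text
the job is handed in; nothing more can be done
None
```

The cap is pressed onto the spindle and released upright, holding the platter with an estimated 4–5 N, and the job was handed in at about 13 s; no verdict was returned, and no other object was seen to move.

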